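Refill the sugar bin and shut its cover

ROBOT

A 6-joint arm with a two-finger parallel gripper is mounted at the origin on a cart in front of the work surface, level with it; the furniture and walls round the work are solid. World frame = base frame: x ahead of the robot, y to its left, z up, the work surface at z = 0. Lengths are in mm, angles in rad, forces in N, time in s.
With the tool pointing down it reaches from about 350 to 925 mm from the base axis. Payload 6.4 kg.
Tool frame: the origin (TCP) lies between the finger pads; the fingertips stand 14 mm ahead of it and the grasp point (between the pads) lies 5 mm behind it; x points along the fingers, z is the direction in which the jaws open and shut, and the axes are right-handed (so a half turn about x gives the same grasp; the last joint's range is limited). The gripper opens to 94 mm and grips with 3 to 60 N. Pads are 16 mm wide; open, the fingers measure 119 mm over their backs; the gripper's body (75 mm by 177 mm) begins 78 mm behind the grasp point.
Start: joints at [0.933, 0.245, 1.558, -0, 1.339, -0.174], TCP at [290.776, 581.346, 219.455] pointing down, gripper open.
Joint ranges: [-3.13, 3.13], [-1.02, 2.26], [0.13, 2.54], [-0.95, 4.09], [0.21, 2.88], [-2.74, 2.74]. Speed limits (rad/s): [2.57, 2.57, 3.14, 3.14, 3.14, 3.14].

INTERFACE

Orientations are given as a 3x3 rotation matrix whose columns are the frame's x, y, z axes.
In Python, from rig import ctrl gives the robot as it stands.
- The arm moves only by the tool apply_moves, never from a script. Its argument "increments" is a list that holds one entry, the list of rows, each a list of 7 numbers: the turn, a rotation vector about the tool's x, y, z in degrees, then the shift along the tool's x, y, z in mm, then the gripper's target within -1 to 1 (fully open at 1, half-way at 0, shut at -1). In form: [[[rx, ry, rz, dx, dy, dz, hand], ...]]. A call has 1 to 20 rows; each row shifts and turns the commanded pose from where the row before left it, along the tool's axes as they then stand; what a row does not reach is not made up. A row lasts 1/10 s, in which the tool goes at most 50 mm and 8.59 degrees, less where a joint would pass 70% of its speed; a pose out of reach is approached as far as the arm can. A call is refused whole if a number of a shift passes 50 or a number of a turn 8.59, either way. A call with a gripper value outside its range is refused whole. The fingers move at their own pace and stop on an object; "grip_force" is the grip in N (left out, the last holds). Time passes only in rows, so rows that do not move let the fingers close. It gives the time, the measured TCP pose, the force and the opening at its end, in the units of the state.
- ctrl.get_state(): the state, without advancing time (a new reading comes with each control period).
- ctrl.camera(name): name is "scene" or "top" or "wrist"; returns the picture (420x560x3 uint8, red, green, blue); there is no depth.
- ctrl.get_calibration(name): a dict with "fx", "fy", "cx", "cy" (pixels), "D" ([k1, k2, p1, p2, k3] as OpenCV has them; the pictures are not rectified), "camera_from_world" (4x4, takes a point from world to camera coordinates). Camera axes: x right, y down, z forward; pixel columns grow to the right and rows downward; lengths in mm; the calibration is good to about 2 mm. A picture is of the moment at which its call begins: read the wrist's pose just before it. get_calibration takes no time and is no camera call; for the wrist camera it gives the pose at the moment of the call.
- ctrl.finish_job(): hands the job in, once; it reports no verdict.
The state is a dict: "t": time; "qpos": joint angles; "joint_vel": joint speeds; "joint_efforts": joint torques, N m; "tool_pos": TCP position; "tool_rot": TCP orientation; "wrist_force": force on the tool from outside, world axes, zero at the start; "wrist_torque": the same for the moment, N m; "grip_width": finger opening in mm.
Only numpy, scipy, OpenCV 4.12 (cv2) and the standard library are available. Lean on these libraries where they do the work, as an engineer would, in place of code of your own. Each camera call takes 0.05 s, during which the arm holds its last target. There are 200 camera calls.

TASK

Tip all six sugar lumps from the scoop into the slant-topped sugar bin, stand the empty scoop upright on the worktop again, and slide the bin's steel cover all the way down so that it is shut. Do not knock the milk jug or the spoon pot.

Things in the scene. Friction and masses are not known exactly. Their poses are not given: they have to be found in the camera images.
- bin: Sugar bin, fixed: dark wooden box 280 mm deep (x) by 190 mm wide (y). Its top slants at 25 degrees: 75 mm high at the front (x = -140 mm), 206 mm at the back. Walls 8 mm, inner floor at z = 14 mm. The upper half of the slant is boarded, the lower half open. Steel rails along both sides stand 10 mm above the slant, 160 mm apart. Origin: centre of the underside; x to its high back, z up
- bin_mouth (a point): centre of the bin's mouth, in the plane of the slanted top (bin frame x = -69 mm, y = 0, z = 108 mm). With the cover up the mouth is 100 to 120 mm long (from bin x = -132 mm up to the cover's lower edge) and 160 mm wide
- cover (a joint): slide of the bin's steel cover in its rails, m along the slant: 0 = fully down, mouth shut; 0.12 to 0.145 = pushed up, mouth open. About 4 N of friction holds it anywhere. It opens along (cos 25, 0, sin 25 degrees) of the bin frame
- cover_grip (a point): middle of the wooden grip bar on the cover: 84 mm wide (bin y), 14 mm thick along the slant, standing 26 mm out of the cover, square to it; this point is 15 mm above the cover's face. Axes: x up the slant, z square out of it. The cover is 156 x 168 mm, 4 mm thick; the bar is 45 mm from its lower edge
- scoop: Steel scoop, 130 mm long (x) by 74 mm wide (y), flat floor 3 mm thick, walls 49 mm high at the back and sides, sloping down to the open end at x = +65 mm. Stands on the worktop with its open end to the robot's left, the sugar lumps in it. Origin: centre of the underside; x towards the open end, z up. About 0.16 kg empty
- scoop_grip (a point): centre of the scoop's black grip bar, which lies lengthways over its rear half: 72 mm long (x), 15 mm thick (y), 20 mm high (z); 93 mm above the underside, 32.5 mm behind the scoop's origin. Gap of 34 mm below the bar; a steel leg at each end
- scoop_lip (a point): middle of the scoop's pouring edge (scoop frame x = +65 mm, z = 3 mm)
- milk_jug: small steel milk jug, 58 mm wide, 68 mm high, standing right of the bin; bystander; origin at its underside
- spoon_pot: perforated steel pot of coffee spoons, 95 mm wide, 183 mm high with the spoons, standing right of the bin and behind the milk jug; bystander; origin at its underside
- lump_1: white sugar lump, 21 x 19 x 18 mm, 12 g, one of six loose in the scoop; origin: centre of its underside as it stood
- lump_2: white sugar lump, 21 x 19 x 18 mm, 12 g, one of six loose in the scoop; origin: centre of its underside as it stood
- lump_3: white sugar lump, 21 x 19 x 18 mm, 12 g, one of six loose in the scoop; origin: centre of its underside as it stood
- lump_4: white sugar lump, 21 x 19 x 18 mm, 12 g, one of six loose in the scoop; origin: centre of its underside as it stood
- lump_5: white sugar lump, 21 x 19 x 18 mm, 12 g, one of six loose in the scoop; origin: centre of its underside as it stood
- lump_6: white sugar lump, 21 x 19 x 18 mm, 12 g, one of six loose in the scoop; origin: centre of its underside as it stood
Things that resemble listed ones, but are neither listed nor needed, are in the scene too. What is shaped like the scoop but red is not meant.

How it is judged (in metres and radians):
At the end, for the whole second after the job is handed in: All six lumps lie inside the bin; the cover is within 6 mm of fully shut; the scoop stands upright (within 7 degrees) and still on the worktop, its underside less than 20 mm above it (x of lump_1 in the frame of bin between -0.133 and 0.133 m and y of lump_1 in the frame of bin between -0.088 and 0.088 m and z of lump_1 in the frame of bin between 0 and 0.08 m and x of lump_2 in the frame of bin between -0.133 and 0.133 m and y of lump_2 in the frame of bin between -0.088 and 0.088 m and z of lump_2 in the frame of bin between 0 and 0.08 m and x of lump_3 in the frame of bin between -0.133 and 0.133 m and y of lump_3 in the frame of bin between -0.088 and 0.088 m and z of lump_3 in the frame of bin between 0 and 0.08 m and x of lump_4 in the frame of bin between -0.133 and 0.133 m and y of lump_4 in the frame of bin between -0.088 and 0.088 m and z of lump_4 in the frame of bin between 0 and 0.08 m and x of lump_5 in the frame of bin between -0.133 and 0.133 m and y of lump_5 in the frame of bin between -0.088 and 0.088 m and z of lump_5 in the frame of bin between 0 and 0.08 m and x of lump_6 in the frame of bin between -0.133 and 0.133 m and y of lump_6 in the frame of bin between -0.088 and 0.088 m and z of lump_6 in the frame of bin between 0 and 0.08 m and value of joint cover below 0.006 m and height (world z) of scoop below 0.02 m and angle between scoop's own z axis and vertical below 0.12 rad and linear speed of scoop below 0.02 m/s); the robot touches nothing.
It fails at once if the milk jug is pushed more than 3 cm or tipped (distance of milk_jug from where it was at the start of the episode above 0.03 m or angle between milk_jug's own z axis and vertical above 0.35 rad).
It fails at once if the spoon pot is pushed more than 3 cm or tipped (distance of spoon_pot from where it was at the start of the episode above 0.03 m or angle between spoon_pot's own z axis and vertical above 0.35 rad).
It also fails if it takes over 64 s, if anything falls off the work surface, if the arm or the gripper's body presses on something with over 40 N, if the wrist force passes 120 N, or if a joint passes its speed limit or range.

## Working session

There is one attempt and no reset: what is moved stays moved. The work goes in short steps, Python scripts to look and compute and a tool call to move; the robot and the scene stay as the last step left them, time stands still between calls to the robot, and variables do not carry over. Pictures are saved under pics/ and viewed, about 8 in all and at most 12, crops included, and the job is handed in when it is done.

Besides the shell and the picture viewer there is one more tool, called as name([rows], argument=value, ...), one row to a line, values as JSON. apply_moves: Moves the arm, as the interface text tells. Its arguments: {"type":"object","properties":{"increments":{"type":"array"},"grip_force":{"type":"number"}},"required":["increments"]}

```bash
mkdir -p pics; ls; python3 - <<'E'
from rig import ctrl
import cv2,numpy as np
s=ctrl.get_state();print(s['t'],s['tool_pos'],np.round(s['tool_rot'],3).tolist(),s['grip_width'])
for n in("scene","top"):
    c=ctrl.get_calibration(n);print(n,c)
    cv2.imwrite(f"pics/{n}0.png",ctrl.camera(n)[:,:,::-1])
E
```

```text
pics
0.0 [290.45677156 580.873543   218.38830933] [[-0.001, -0.894, 0.447], [-0.002, 0.447, 0.894], [-1.0, 0.0, -0.002]] 93.8977709220512
scene {'fx': 537.8078473545169, 'fy': 537.8078473545169, 'cx': 275.4490003771792, 'cy': 219.09501929927447, 'D': array([-0.19652419,  0.        ,  0.        ,  0.        ,  0.        ]), 'camera_from_world': array([[ 7.25748133e-01, -6.87954481e-01, -2.87730640e-03,
        -5.49215209e+02],
       [-5.03164208e-01, -5.27944658e-01, -6.84178499e-01,
         2.21149013e+02],
       [ 4.69164606e-01,  4.97989026e-01, -7.29308921e-01,
         1.30003205e+03],
       [ 0.00000000e+00,  0.00000000e+00,  0.00000000e+00,
         1.00000000e+00]])}
top {'fx': 417.2781043529013, 'fy': 417.2781043529013, 'cx': 277.23344002322244, 'cy': 208.5292627205531, 'D': array([-0.02742297,  0.        ,  0.        ,  0.        ,  0.        ]), 'camera_from_world': array([[-9.17164276e-03, -9.99935002e-01,  6.77300232e-03,
        -2.41562460e+02],
       [-9.97884820e-01,  8.71649427e-03, -6.44197870e-02,
         5.54379509e+02],
       [ 6.43565630e-02, -7.34951147e-03, -9.97899904e-01,
         1.08047470e+03],
       [ 0.00000000e+00,  0.00000000e+00,  0.00000000e+00,
         1.00000000e+00]])}
```

View pics/scene0.png

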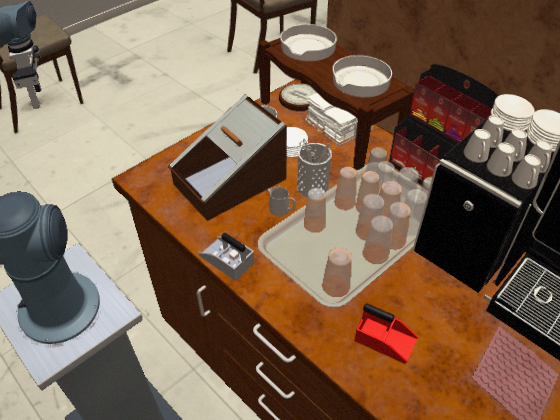

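View pics/top0.png

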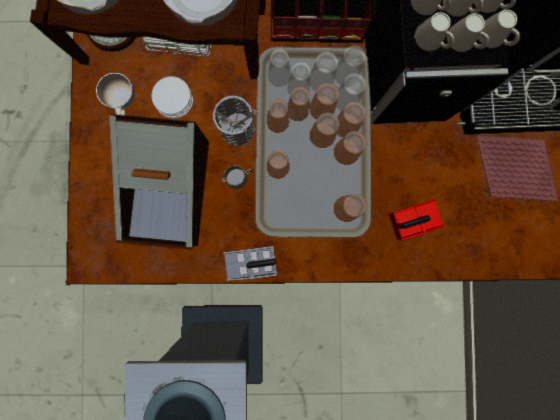

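The bin is at top px (155,180), with its low front toward the robot and its cover up. The candidates for the scoop are the steel one at top px (252,263) / scene (228,253), and the red one at top (416,220) / scene (386,333). The steel one is meant, with its grip at (262,264) and its open end to the left. The jug is at (235,176) and the spoon pot at (233,118). Next is one close crop.

```bash
cat > h.py <<'E'
import cv2,numpy as np
from rig import ctrl
def ray(n,px):
    c=ctrl.get_calibration(n);K=np.array([[c['fx'],0,c['cx']],[0,c['fy'],c['cy']],[0,0,1]])
    p=cv2.undistortPoints(np.array([[px]],float),K,c['D'])[0,0]
    M=c['camera_from_world'];R=M[:3,:3];o=-R.T@M[:3,3];return o,R.T@np.array([*p,1])
def atz(n,px,z):
    o,d=ray(n,px);return o+d*(z-o[2])/d[2]
def proj(n,P,c=None):
    c=c or ctrl.get_calibration(n);K=np.array([[c['fx'],0,c['cx']],[0,c['fy'],c['cy']],[0,0,1]])
    M=c['camera_from_world'];return cv2.projectPoints(np.atleast_2d(P).astype(float),cv2.Rodrigues(M[:3,:3])[0],M[:3,3],K,c['D'])[0][:,0]
E
python3 - <<'E'
import cv2,numpy as np
t=cv2.imread('pics/top0.png');s=cv2.imread('pics/scene0.png')
a=cv2.resize(t[105:290,100:290],None,fx=3,fy=3,interpolation=cv2.INTER_CUBIC)
b=cv2.resize(t[240:285,215:285],None,fx=3,fy=3)
cv2.imwrite('pics/c1.png',a)
c=cv2.resize(s[85:280,165:325],None,fx=3,fy=3,interpolation=cv2.INTER_CUBIC)
cv2.imwrite('pics/c2.png',c)
E
```

```text
(no output)
```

View pics/c1.png

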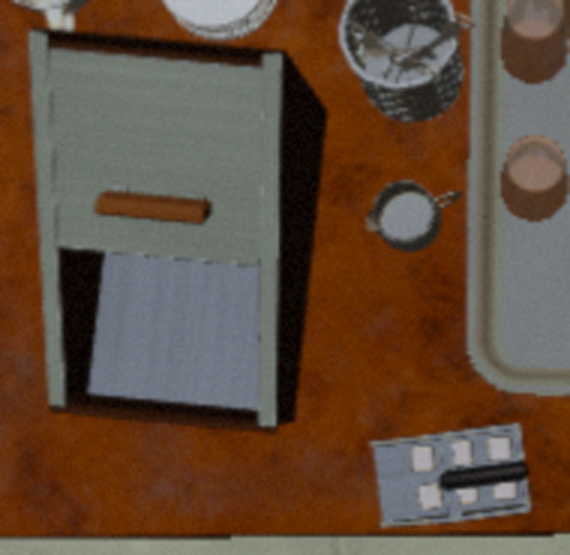

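View pics/c2.png

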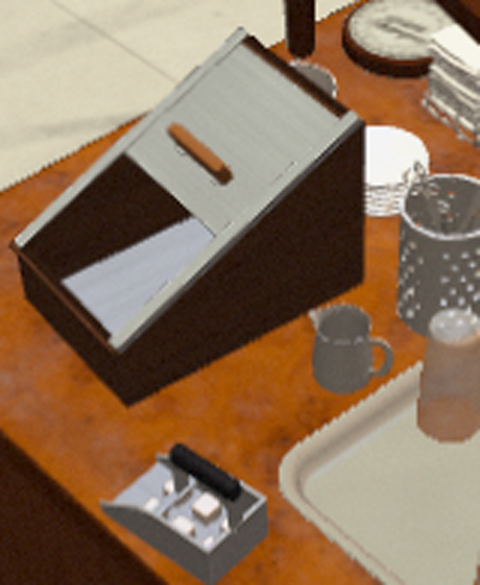

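Both crops confirm it: the steel scoop with six white lumps, lip to the left, and black grip bar at top px (261,263). The bin's rail corners and bottom corners are visible in both views. I'll fit the poses now.

```bash
python3 - <<'E'
from h import *
from scipy.optimize import least_squares
T=lambda u,v:('top',(100+u/3,105+v/3)); S=lambda u,v:('scene',(165+u/3,85+v/3))
C={n:ctrl.get_calibration(n) for n in('top','scene')}
def fit(name,obs,x0):
    def res(p,full=0):
        c,s=np.cos(p[2]),np.sin(p[2]);R=np.array([[c,-s,0],[s,c,0],[0,0,1]])
        return np.concatenate([proj(n,R@np.array(P,float)+[p[0],p[1],0],C[n])[0]-px for (n,px),P in obs])
    r=least_squares(res,x0,loss='soft_l1');print(name,np.round(r.x[:2],1),np.degrees(r.x[2]).round(2));print(np.round(res(r.x).reshape(-1,2),1).tolist())
    return r.x
fit('bin',[(T(50,408),(-144,95,84)),(T(277,425),(-144,-95,84)),(T(31,32),(136,95,215)),(T(281,54),(136,-95,215)),
 (S(130,405),(-140,-95,0)),(S(16,243),(-144,95,84)),(S(362,118),(136,-95,215)),(S(363,282),(140,-95,0)),(S(122,348),(-144,-95,84))],[500,80,0])
fit('scoop',[(T(517,424),(-65,-37,49)),(T(530,511),(-65,37,49)),(T(374,440),(65,-37,3)),(T(384,526),(65,37,3)),(T(484,475),(-32.5,0,103)),
 (S(210,583),(-65,37,0)),(S(210,548),(-65,37,49)),(S(267,490),(-65,-37,49)),(S(103,505),(65,37,3)),(S(206,471),(-32.5,0,97))],[400,-150,1.6])
print('lipbar top',atz('top',T(153,207)[1],175),'jug',atz('top',T(410,215)[1],60), atz('top',T(400,55)[1],130))
# counter front edge
print(atz('top',(150,282),0),atz('top',(75,270),0))
E
```

```text
bin [607.6  42.5] 354.66
[[0.3, -0.8], [1.1, 0.1], [-1.8, -1.9], [0.6, -2.3], [-0.6, 2.9], [-2.2, -0.2], [-0.1, -1.1], [-0.1, 1.5], [-2.1, 1.3]]
scoop [ 412.5 -174.3] 97.8
[[0.3, -1.6], [0.1, -1.7], [-0.5, -0.2], [0.1, -1.1], [0.1, -1.0], [0.1, 1.4], [-1.1, 1.2], [-0.7, 2.5], [-1.1, 1.8], [-0.8, -1.0]]
lipbar top [623.24403933  40.76258735 175.        ] jug [ 631.74890845 -143.64068599   60.        ] [ 750.84427614 -142.20687755  130.        ]
[361.07116822  92.61556754   0.        ] [394.01680679 293.58315287   0.        ]
```

apply_moves([
  [[7.94,0,0,0,0,0,1],[7.94,0,0,0,0,0,1],[7.94,0,0,0,0,0,1],[7.94,0,0,0,0,0,1],[7.94,0,0,0,0,0,1],[7.94,0,0,0,0,0,1],[7.94,0,0,0,0,0,1],[0,0,0,0,-39.35,0.9,1],[0,0,0,0,-39.35,0.9,1],[0,0,0,0,-39.35,0.9,1],[0,0,0,0,-39.35,0.9,1],[0,0,0,0,-39.35,0.9,1],[0,0,0,0,-39.35,0.9,1],[0,0,0,0,-39.35,0.9,1],[0,0,0,0,-39.35,0.9,1],[0,0,0,0,-39.35,0.9,1],[0,0,0,0,-39.35,0.9,1],[0,0,0,0,-39.35,0.9,1],[0,0,0,0,-39.35,0.9,1],[0,0,0,0,-39.35,0.9,1]],
], grip_force=45)

```text
t: 2.1
tool_pos: [371.9, 74.7, 219.2]
tool_rot: [[0.0, -0.137, 0.991], [-0.0, 0.991, 0.137], [-1.0, -0.0, 0.0]]
wrist_force: [1.2, 0.4, 0.2]
grip_width: 93.7
```

apply_moves([
  [[0,0,0,0,-39.35,0.9,1],[0,0,0,0,-39.35,0.9,1],[0,0,0,0,-39.35,0.9,1],[0,0,0,0,-39.35,0.9,1],[0,0,0,0,-39.35,0.9,1],[0,0,0,0,-39.35,0.9,1],[0,0,0,0,-39.35,0.9,1],[0,0,0,0,0,0,1],[0,0,0,0,0,0,1]],
])

```text
t: 3.0
tool_pos: [415.7, -196.0, 218.9]
tool_rot: [[-0.001, -0.135, 0.991], [0.001, 0.991, 0.135], [-1.0, 0.001, -0.001]]
wrist_force: [-0.2, 0.3, -0.8]
grip_width: 93.9
```

```bash
python3 - <<'E'
from h import *
s=ctrl.get_state();print(s['t'],s['tool_pos'],np.round(s['tool_rot'],3).tolist(),s['qpos'],s['wrist_force'])
im=ctrl.camera('wrist')[:,:,::-1].copy();c=ctrl.get_calibration('wrist')
a=np.radians(97.8);R=np.array([[np.cos(a),-np.sin(a),0],[np.sin(a),np.cos(a),0],[0,0,1]])
for P in [(-65,-37,49),(-65,37,49),(65,-37,3),(65,37,3),(-68.5,0,103),(3.5,0,103)]:
    u=proj('wrist',R@P+[412.5,-174.3,0],c)[0];print(P,u.round(1));
    if (abs(u)<2000).all(): cv2.drawMarker(im,tuple(int(v) for v in u),(255,0,255),cv2.MARKER_CROSS,10,1)
cv2.imwrite('pics/w1.png',im)
E
```

```text
3.0 [ 415.65745088 -195.9528569   218.87449145] [[-0.001, -0.135, 0.991], [0.001, 0.991, 0.135], [-1.0, 0.001, -0.001]] [-6.88244547e-01 -2.19103448e-01  2.02775214e+00  2.77114464e-04
  1.33459410e+00 -8.23829993e-01] [-0.18880947  0.29608017 -0.77250317]
(-65, -37, 49) [312.9 230.1]
(-65, 37, 49) [246.5 230.2]
(65, -37, 3) [311.9 109.6]
(65, 37, 3) [247.4 109.7]
(-68.5, 0, 103) [279.7 253.1]
(3.5, 0, 103) [279.6 178.8]
```

View pics/w1.png

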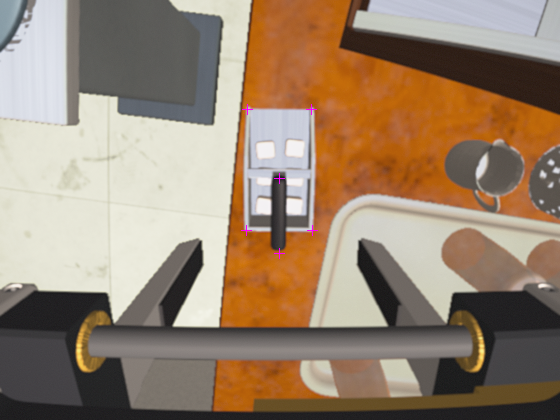

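The wrist view shows the fit corners sitting on the scoop within about 1 px. The bar runs from (279,174) to (279,249) and is centred between the fingers. I'll descend and grip.

apply_moves([
  [[0,0,0,20,0,0,1],[0,0,0,25,0,0,1],[0,0,0,25,0,0,1],[0,0,0,20,0,0,1],[0,0,0,15,0,0,1],[0,0,0,15,0,0,1],[0,0,0,11,0,0,1],[0,0,0,0,0,0,0],[0,0,0,0,0,0,-1],[0,0,0,0,0,0,-1],[0,0,0,0,0,0,-1],[0,0,0,0,0,0,-1],[0,0,0,0,0,0,-1],[0,0,0,0,0,0,-1],[0,0,0,0,0,0,-1],[0,0,0,0,0,0,-1],[0,0,0,0,0,0,-1],[0,0,0,0,0,0,-1]],
])

```text
t: 4.85
tool_pos: [415.8, -195.7, 88.2]
tool_rot: [[-0.0, -0.136, 0.991], [0.0, 0.991, 0.136], [-1.0, 0.0, -0.0]]
wrist_force: [0.5, 0.5, -1.9]
grip_width: 14.8
```

apply_moves([
  [[0,0,0,-6,0,0,-1],[0,0,0,-14,0,0,-1],[0,0,0,-20,0,0,-1],[0,0,0,-24,0,0,-1],[0,0,0,-24,0,0,-1],[0,0,0,-24,0,0,-1],[0,0,0,-20,0,0,-1],[0,0,0,-14,0,0,-1],[0,0,0,-6,0,0,-1],[0,0,0,0,0,0,-1]],
])

```text
t: 5.85
tool_pos: [416.2, -195.9, 240.8]
tool_rot: [[0.001, -0.137, 0.991], [-0.001, 0.991, 0.137], [-1.0, -0.001, 0.001]]
wrist_force: [-0.8, 0.6, -4.5]
grip_width: 15.0
```

apply_moves([
  [[2,0,0,0,0,0,-1],[4,0,0,0,0,0,-1],[6,0,0,0,0,0,-1],[6.5,0,0,0,0,0,-1],[6.5,0,0,0,0,0,-1],[6.5,0,0,0,0,0,-1],[6.5,0,0,0,0,0,-1],[6.5,0,0,0,0,0,-1],[6.5,0,0,0,0,0,-1],[6.5,0,0,0,0,0,-1],[6.5,0,0,0,0,0,-1],[6.5,0,0,0,0,0,-1],[6.5,0,0,0,0,0,-1],[6.5,0,0,0,0,0,-1],[6.5,0,0,0,0,0,-1],[6,0,0,0,0,0,-1],[4.1,0,0,0,0,0,-1],[3,0,0,0,0,0,-1],[0,0,0,0,0,0,-1]],
])

```text
t: 7.75
tool_pos: [415.4, -195.3, 238.9]
tool_rot: [[-0.002, 0.996, -0.091], [0.002, -0.091, -0.996], [-1.0, -0.002, -0.002]]
wrist_force: [-0.6, -0.3, -2.1]
grip_width: 14.8
```

apply_moves([
  [[0,0,0,0,-0.7,-6,-1],[0,0,0,0,-0.7,-14,-1],[0,0,0,0,-0.7,-20,-1],[0,0,0,0,-0.7,-22,-1],[0,0,0,0,-0.7,-22,-1],[0,0,0,0,-0.7,-22,-1],[0,0,0,0,-0.7,-22,-1],[0,0,0,0,-0.7,-22,-1],[0,0,0,0,-0.7,-22,-1],[0,0,0,0,-0.7,-22,-1],[0,0,0,0,-0.7,-22,-1],[0,0,0,0,-0.7,-18,-1],[0,0,0,0,-0.7,-13,-1],[0,0,0,0,-0.7,-8,-1],[0,0,0,0,0,0,-1],[0,0,0,0,0,0,-1]],
])

```text
t: 9.35
tool_pos: [429.4, 59.0, 240.4]
tool_rot: [[-0.0, 0.996, -0.091], [-0.0, -0.091, -0.996], [-1.0, -0.0, 0.0]]
wrist_force: [-1.3, -0.5, -2.6]
grip_width: 14.7
```

```bash
python3 - <<'E'
from h import *
s=ctrl.get_state();print(s['t'],s['tool_pos'],np.round(s['tool_rot'],3).tolist(),s['qpos'].round(2),s['wrist_force'])
t=ctrl.camera('top')[:,:,::-1];c=ctrl.camera('scene')[:,:,::-1]
a=cv2.resize(t[90:300,90:290],None,fx=2,fy=2);b=cv2.resize(c[90:300,130:320],None,fx=2,fy=2)
cv2.imwrite('pics/p1.png',np.hstack([a,b]))
E
```

```text
9.35 [429.44027449  59.04011758 240.39922581] [[-0.0, 0.996, -0.091], [-0.0, -0.091, -0.996], [-1.0, -0.0, 0.0]] [-0.13 -0.31  2.06 -0.    1.39  1.54] [-1.27299992 -0.46887332 -2.57185441]
```

View pics/p1.png

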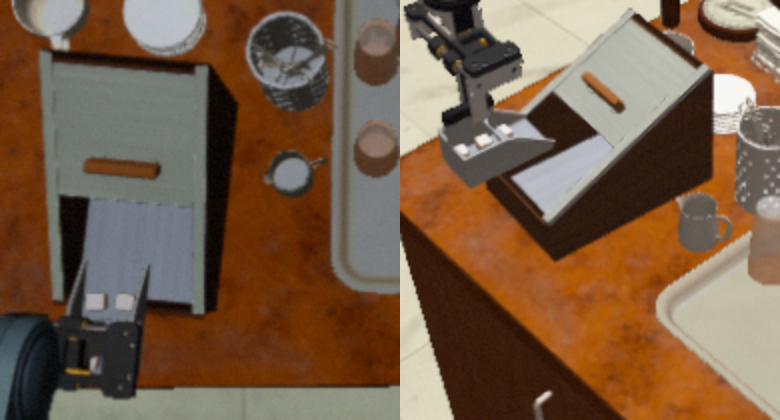

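The scoop hangs level with all its lumps, and its lip is over the mouth centre (left view, about (116,265)). Nothing else has been disturbed. I'll compute the tilt rows about the lip.

```bash
python3 - <<'E'
from h import *
s=ctrl.get_state();M=ctrl.get_calibration('wrist')['camera_from_world'];o=-M[:3,:3].T@M[:3,3]
print('cam in tool',(s['tool_rot'].T@(o-s['tool_pos'])).round())
# plane coords (binx, z); TCP from lip
def tcp(l,t): c,sn=np.cos(t),np.sin(t);return np.array([l[0]-89*c+85*sn,l[1]+89*sn+85*c])
th=np.r_[0,2,5,9,13,17,21,25,29,33,37,41,45,49,53,57,61,65,69,72,75]
for i in range(len(th)-1):
    f=lambda k:tcp((-90-2*k/20,155-37*min(k/12,1)),np.radians(th[k]))
    d=f(i+1)-f(i);t=np.radians(th[i])
    dx=-d[0]*np.sin(t)-d[1]*np.cos(t);dy=d[0]*np.cos(t)-d[1]*np.sin(t)
    print([0,0,-int(th[i+1]-th[i]),round(dx,1),round(dy,1),0,-1],end=', ')
print(tcp((-92,118),np.radians(75)))
E
```

```text
cam in tool [-165.   80.    1.]
[0, 0, -2, np.float64(0.0), np.float64(2.9), 0, -1], [0, 0, -3, np.float64(-1.5), np.float64(4.6), 0, -1], [0, 0, -4, np.float64(-2.9), np.float64(6.3), 0, -1], [0, 0, -4, np.float64(-2.9), np.float64(6.5), 0, -1], [0, 0, -4, np.float64(-3.0), np.float64(6.7), 0, -1], [0, 0, -4, np.float64(-3.0), np.float64(7.0), 0, -1], [0, 0, -4, np.float64(-3.1), np.float64(7.2), 0, -1], [0, 0, -4, np.float64(-3.2), np.float64(7.4), 0, -1], [0, 0, -4, np.float64(-3.3), np.float64(7.6), 0, -1], [0, 0, -4, np.float64(-3.4), np.float64(7.7), 0, -1], [0, 0, -4, np.float64(-3.5), np.float64(7.9), 0, -1], [0, 0, -4, np.float64(-3.6), np.float64(8.1), 0, -1], [0, 0, -4, np.float64(-5.9), np.float64(6.1), 0, -1], [0, 0, -4, np.float64(-5.9), np.float64(6.1), 0, -1], [0, 0, -4, np.float64(-5.9), np.float64(6.1), 0, -1], [0, 0, -4, np.float64(-5.9), np.float64(6.1), 0, -1], [0, 0, -4, np.float64(-5.9), np.float64(6.1), 0, -1], [0, 0, -4, np.float64(-5.9), np.float64(6.1), 0, -1], [0, 0, -3, np.float64(-4.4), np.float64(4.5), 0, -1], [0, 0, -3, np.float64(-4.4), np.float64(4.5), 0, -1], [-32.93119978 225.96701737]
```

```bash
python3 - <<'E'
from h import *
def tcp(l,t): c,sn=np.cos(t),np.sin(t);return np.array([l[0]-89*c+85*sn,l[1]+89*sn+85*c])
th=np.r_[0,2,5,9,13,17,21,25,29,33,37,41,45,49,53,57,60,62,64,67,70]
lz=np.interp(th,[0,17,45,60,70],[155,140,140,160,175]);lx=np.interp(th,[0,70],[-90,-94])
for i in range(len(th)-1):
    f=lambda k:tcp((lx[k],lz[k]),np.radians(th[k]))
    d=f(i+1)-f(i);t=np.radians(th[i])
    dx=-d[0]*np.sin(t)-d[1]*np.cos(t);dy=d[0]*np.cos(t)-d[1]*np.sin(t)
    print([0,0,-int(th[i+1]-th[i]),float(round(dx,1)),float(round(dy,1)),0,-1],th[i+1])
E
```

```text
[0, 0, -2, -1.3, 2.9, 0, -1] 2
[0, 0, -3, -1.9, 4.5, 0, -1] 5
[0, 0, -4, -2.5, 6.2, 0, -1] 9
[0, 0, -4, -2.5, 6.5, 0, -1] 13
[0, 0, -4, -2.5, 6.7, 0, -1] 17
[0, 0, -4, -5.9, 5.9, 0, -1] 21
[0, 0, -4, -5.9, 5.9, 0, -1] 25
[0, 0, -4, -5.9, 5.9, 0, -1] 29
[0, 0, -4, -5.9, 5.9, 0, -1] 33
[0, 0, -4, -5.9, 6.0, 0, -1] 37
[0, 0, -4, -5.9, 6.0, 0, -1] 41
[0, 0, -4, -5.9, 6.0, 0, -1] 45
[0, 0, -4, -9.6, 2.2, 0, -1] 49
[0, 0, -4, -9.3, 2.0, 0, -1] 53
[0, 0, -4, -9.0, 1.7, 0, -1] 57
[0, 0, -3, -6.6, 1.1, 0, -1] 60
[0, 0, -2, -4.5, 0.4, 0, -1] 62
[0, 0, -2, -4.4, 0.3, 0, -1] 64
[0, 0, -3, -6.4, 0.5, 0, -1] 67
[0, 0, -3, -6.1, 0.4, 0, -1] 70
```

apply_moves([
  [[0,0,-2,-1.3,2.9,0,-1],[0,0,-3,-1.9,4.5,0,-1],[0,0,-4,-2.5,6.2,0,-1],[0,0,-4,-2.5,6.5,0,-1],[0,0,-4,-2.5,6.7,0,-1],[0,0,-4,-5.9,5.9,0,-1],[0,0,-4,-5.9,5.9,0,-1],[0,0,-4,-5.9,5.9,0,-1],[0,0,-4,-5.9,5.9,0,-1],[0,0,-4,-5.9,6,0,-1],[0,0,0,0,0,0,-1],[0,0,0,0,0,0,-1]],
])

```text
t: 10.65
tool_pos: [496.4, 52.4, 261.5]
tool_rot: [[-0.598, 0.796, -0.092], [0.056, -0.074, -0.996], [-0.799, -0.601, -0.0]]
wrist_force: [0.1, -0.5, -2.3]
grip_width: 14.4
```

apply_moves([
  [[0,0,-4,-5.9,6,0,-1],[0,0,-4,-5.9,6,0,-1],[0,0,-4,-9.6,2.2,0,-1],[0,0,-4,-9.3,2,0,-1],[0,0,-4,-9,1.7,0,-1],[0,0,-3,-6.6,1.1,0,-1],[0,0,-2,-4.5,0.4,0,-1],[0,0,-2,-4.4,0.3,0,-1],[0,0,-3,-6.4,0.5,0,-1],[0,0,-3,-6.1,0.4,0,-1],[0,0,0,0,0,0,-1],[0,0,0,0,0,0,-1],[0,0,0,0,0,0,-1],[0,0,0,0,0,0,-1],[0,0,0,0,0,0,-1]],
])

```text
t: 12.15
tool_pos: [563.4, 46.7, 288.8]
tool_rot: [[-0.935, 0.342, -0.091], [0.086, -0.031, -0.996], [-0.343, -0.939, 0.0]]
wrist_force: [-1.1, 0.9, -1.0]
grip_width: 14.8
```

```bash
python3 - <<'E'
from h import *
s=ctrl.get_state();print(s['t'],s['tool_pos'],np.round(s['tool_rot'],3).tolist(),s['qpos'].round(2),s['wrist_force'],s['grip_width'])
t=ctrl.camera('top')[:,:,::-1];c=ctrl.camera('scene')[:,:,::-1]
a=cv2.resize(t[90:300,90:290],None,fx=2,fy=2);b=cv2.resize(c[90:300,130:320],None,fx=2,fy=2)
cv2.imwrite('pics/p2.png',np.hstack([a,b]))
E
```

```text
12.15 [563.42468454  46.7340727  288.76141897] [[-0.935, 0.342, -0.091], [0.086, -0.031, -0.996], [-0.343, -0.939, 0.0]] [-0.11  0.71  1.13 -0.03  2.53  1.54] [-1.09285632  0.92867831 -1.04397701] 14.774085526936082
```

View pics/p2.png

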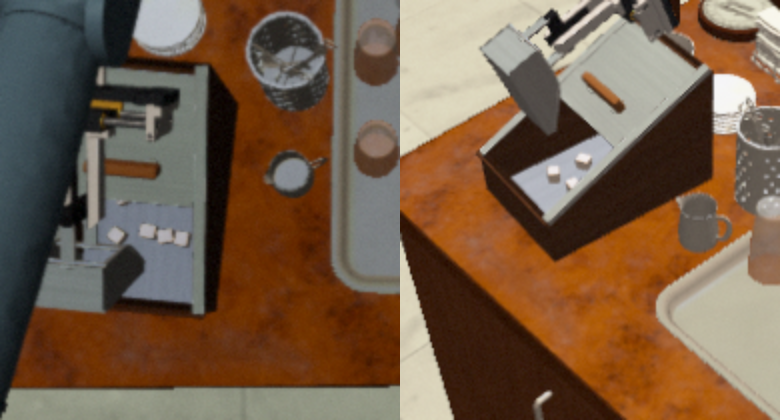

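At least four lumps are visible in the bin (left view, (117,235) to (182,240)). The wrist hides the rest. I'll shake briefly, then level out while backing off.

```bash
python3 - <<'E'
from h import *
n=18
for i in range(n):
    t=np.radians(70-70*i/n);d=np.array([-134.4/n,-38/n])
    print([0,0,3.89,float(round(-d[0]*np.sin(t)-d[1]*np.cos(t),1)),float(round(d[0]*np.cos(t)-d[1]*np.sin(t),1)),0,-1],end=', ')
E
```

```text
[0, 0, 3.89, 7.7, -0.6, 0, -1], [0, 0, 3.89, 7.7, -1.1, 0, -1], [0, 0, 3.89, 7.6, -1.6, 0, -1], [0, 0, 3.89, 7.5, -2.1, 0, -1], [0, 0, 3.89, 7.3, -2.6, 0, -1], [0, 0, 3.89, 7.1, -3.1, 0, -1], [0, 0, 3.89, 6.9, -3.6, 0, -1], [0, 0, 3.89, 6.6, -4.0, 0, -1], [0, 0, 3.89, 6.3, -4.5, 0, -1], [0, 0, 3.89, 6.0, -4.9, 0, -1], [0, 0, 3.89, 5.7, -5.3, 0, -1], [0, 0, 3.89, 5.3, -5.7, 0, -1], [0, 0, 3.89, 4.9, -6.0, 0, -1], [0, 0, 3.89, 4.5, -6.3, 0, -1], [0, 0, 3.89, 4.0, -6.6, 0, -1], [0, 0, 3.89, 3.6, -6.9, 0, -1], [0, 0, 3.89, 3.1, -7.1, 0, -1], [0, 0, 3.89, 2.6, -7.3, 0, -1],
```

apply_moves([
  [[0,0,0,0,5,0,-1],[0,0,0,0,-5,0,-1],[0,0,0,0,5,0,-1],[0,0,0,0,-5,0,-1],[0,0,0,0,5,0,-1],[0,0,0,0,-5,0,-1],[0,0,0,0,0,0,-1],[0,0,0,0,0,0,-1],[0,0,0,0,0,0,-1]],
])

```text
t: 13.15
tool_pos: [563.6, 46.7, 288.3]
tool_rot: [[-0.936, 0.341, -0.092], [0.086, -0.031, -0.996], [-0.342, -0.94, 0.0]]
wrist_force: [0.1, 0.1, -1.1]
grip_width: 14.8
```

apply_moves([
  [[0,0,3.89,7.7,-0.6,0,-1],[0,0,3.89,7.7,-1.1,0,-1],[0,0,3.89,7.6,-1.6,0,-1],[0,0,3.89,7.5,-2.1,0,-1],[0,0,3.89,7.3,-2.6,0,-1],[0,0,3.89,7.1,-3.1,0,-1],[0,0,3.89,6.9,-3.6,0,-1],[0,0,3.89,6.6,-4,0,-1],[0,0,3.89,6.3,-4.5,0,-1],[0,0,3.89,6,-4.9,0,-1],[0,0,3.89,5.7,-5.3,0,-1],[0,0,3.89,5.3,-5.7,0,-1],[0,0,3.89,4.9,-6,0,-1],[0,0,3.89,4.5,-6.3,0,-1],[0,0,3.89,4,-6.6,0,-1],[0,0,3.89,3.6,-6.9,0,-1],[0,0,3.89,3.1,-7.1,0,-1],[0,0,3.89,2.6,-7.3,0,-1],[0,0,0,0,0,0,-1],[0,0,0,0,0,0,-1]],
])

```text
t: 15.15
tool_pos: [429.5, 59.0, 250.4]
tool_rot: [[-0.001, 0.996, -0.092], [0.0, -0.092, -0.996], [-1.0, -0.001, 0.0]]
wrist_force: [-0.6, -0.6, -1.9]
grip_width: 14.5
```

```bash
python3 - <<'E'
from h import *
s=ctrl.get_state();print(s['t'],s['tool_pos'],np.round(s['tool_rot'],3).tolist(),s['grip_width'])
t=ctrl.camera('top')[:,:,::-1];c=ctrl.camera('scene')[:,:,::-1];w=ctrl.camera('wrist')[:,:,::-1]
a=cv2.resize(t[100:300,90:220],None,fx=2,fy=2);b=cv2.resize(c[90:290,140:290],None,fx=2,fy=2)
cv2.imwrite('pics/p3.png',np.hstack([a,b]));cv2.imwrite('pics/w3.png',w)
E
```

```text
15.15 [429.51803452  59.00475603 250.39229601] [[-0.001, 0.996, -0.092], [0.0, -0.092, -0.996], [-1.0, -0.001, 0.0]] 14.47411603342349
```

View pics/w3.png

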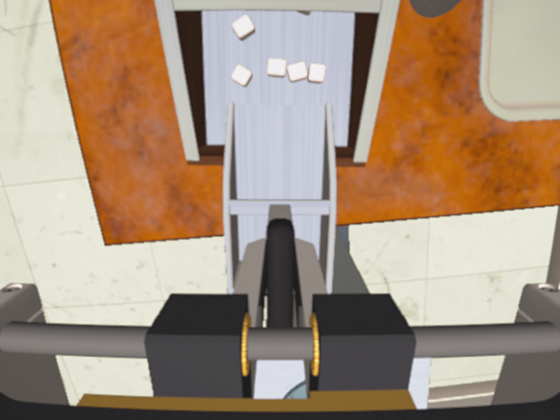

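Five lumps lie in the bin, at (243,26), (242,75), (277,67), (297,71) and (317,72), and something dark at (303,10) is probably the sixth, in the cover's shade. The scoop is empty. I'll return the scoop to where it stood, then check the sixth lump before shutting.

apply_moves([
  [[0,0,0,0,0.7,10,-1],[0,0,0,0.7,0.7,20,-1],[0,0,0,0.7,0.7,22,-1],[0,0,0,0.7,0.7,22,-1],[0,0,0,0.7,0.7,22,-1],[0,0,0,0.7,0.7,22,-1],[0,0,0,0.7,0.7,22,-1],[0,0,0,0.7,0.7,22,-1],[0,0,0,0.7,0.7,22,-1],[0,0,0,0.7,0.7,22,-1],[0,0,0,0.7,0.7,22,-1],[0,0,0,0.7,0.7,17,-1],[0,0,0,0.7,0.7,10,-1],[0,0,0,0,0,0,-1]],
])

```text
t: 16.7
tool_pos: [415.3, -197.0, 241.5]
tool_rot: [[-0.0, 0.996, -0.094], [0.001, -0.094, -0.996], [-1.0, -0.001, -0.0]]
wrist_force: [-1.2, 0.0, -1.1]
grip_width: 14.4
```

apply_moves([
  [[-3,0,0,0,0,0,-1],[-7,0,0,0,0,0,-1],[-7,0,0,0,0,0,-1],[-7,0,0,0,0,0,-1],[-7,0,0,0,0,0,-1],[-7,0,0,0,0,0,-1],[-7,0,0,0,0,0,-1],[-7,0,0,0,0,0,-1],[-7,0,0,0,0,0,-1],[-7,0,0,0,0,0,-1],[-7,0,0,0,0,0,-1],[-7,0,0,0,0,0,-1],[-7,0,0,0,0,0,-1],[-7,0,0,0,0,0,-1],[-7,0,0,0,0,0,-1],[-2.1,0,0,0,0,0,-1],[0,0,0,0,0,0,-1],[0,0,0,0,0,0,-1]],
])

```text
t: 18.5
tool_pos: [415.6, -195.4, 241.7]
tool_rot: [[0.0, -0.136, 0.991], [0.0, 0.991, 0.136], [-1.0, 0.0, 0.0]]
wrist_force: [0.1, 0.3, -1.5]
grip_width: 14.3
```

apply_moves([
  [[0,0,0,10,0,0,-1],[0,0,0,20,0,0,-1],[0,0,0,22,0,0,-1],[0,0,0,22,0,0,-1],[0,0,0,22,0,0,-1],[0,0,0,20,0,0,-1],[0,0,0,14,0,0,-1],[0,0,0,10,0,0,-1],[0,0,0,5,0,0,-1],[0,0,0,3,0,0,-1],[0,0,0,2,0,0,-1],[0,0,0,0,0,0,-1],[0,0,0,0,0,0,-1]],
])

```text
t: 19.8
tool_pos: [415.9, -196.1, 92.3]
tool_rot: [[0.001, -0.137, 0.991], [-0.001, 0.991, 0.137], [-1.0, -0.001, 0.001]]
wrist_force: [-0.4, 0.6, -1.0]
grip_width: 14.4
```

apply_moves([
  [[0,0,0,1,0,0,-1],[0,0,0,1,0,0,-1],[0,0,0,1,0,0,-1],[0,0,0,0.5,0,0,-1],[0,0,0,0,0,0,-1]],
])

```text
t: 20.3
tool_pos: [415.6, -195.8, 88.2]
tool_rot: [[0.0, -0.137, 0.991], [-0.0, 0.991, 0.137], [-1.0, -0.0, 0.0]]
wrist_force: [0.7, -0.4, -1.9]
grip_width: 14.7
```

apply_moves([
  [[0,0,0,0,0,0,0],[0,0,0,0,0,0,0.5],[0,0,0,0,0,0,0.5],[0,0,0,0,0,0,0.5],[0,0,0,0,0,0,0.5],[0,0,0,0,0,0,0.5],[0,0,0,0,0,0,0.5],[0,0,0,-10,0,0,0.5],[0,0,0,-20,0,0,0.5],[0,0,0,-30,0,0,0.5],[0,0,0,-30,0,0,0.5],[0,0,0,-30,0,0,-1],[0,0,0,-30,0,0,-1],[0,0,0,-30,0,0,-1],[0,0,0,-20,0,0,-1],[0,0,0,0,0,0,-1]],
])

```text
t: 21.9
tool_pos: [416.8, -196.7, 292.3]
tool_rot: [[0.006, -0.137, 0.991], [-0.005, 0.991, 0.137], [-1.0, -0.005, 0.005]]
wrist_force: [-0.5, 0.1, -0.1]
grip_width: 34.1
```

```bash
python3 - <<'E'
from h import *
s=ctrl.get_state();print(s['t'],s['tool_pos'],np.round(s['tool_rot'],3).tolist(),s['grip_width'])
def tri(a,b):
    (o1,d1),(o2,d2)=ray('top',a),ray('scene',b)
    k=np.linalg.lstsq(np.stack([d1,-d2],1),o2-o1,rcond=None)[0];p,q=o1+k[0]*d1,o2+k[1]*d2
    return (p+q)/2,np.linalg.norm(p-q)
a=np.radians(-5.34);R=np.array([[np.cos(a),-np.sin(a),0],[np.sin(a),np.cos(a),0],[0,0,1]])
def sl(P):
    b=R.T@(P-[607.6,42.5,0]);dx,dz=b[0]+140,b[2]-75;c,n=np.cos(np.radians(25)),np.sin(np.radians(25))
    return np.round([dx*c+dz*n,b[1],-dx*n+dz*c],1)
T=lambda u,v:(100+u/3,105+v/3); S=lambda u,v:(165+u/3,85+v/3)
for nm,x,y in[('bar top mid',T(153,203),S(200,150)),('bar R end',T(208,208),S(228,178)),('bar L end',T(99,200),S(172,127)),('cover edge R',T(260,265),S(213,236)),('cover edge L',T(58,247),S(132,155))]:
    P,e=tri(x,y);print(nm,P.round(1),e.round(1),sl(P))
b=ctrl.camera('scene')[:,:,::-1];cv2.imwrite('pics/s4.png',b)
E
```

```text
21.9 [ 416.77260364 -196.74848498  292.32883016] [[0.006, -0.137, 0.991], [-0.005, 0.991, 0.137], [-1.0, -0.005, 0.005]] 34.077211222443374
bar top mid [627.2  41.  172.8] 1.5 [186.    0.3  21.1]
bar R end [6.25e+02 6.00e-01 1.64e+02] 3.4 [183.7 -40.1  12.5]
bar L end [628.5  81.5 176.8] 0.6 [185.5  40.8  25.8]
cover edge R [580.9 -32.6 140.8] 2.7 [136.9 -77.2   8.8]
cover edge L [602.1 123.8 134.7] 10.6 [140.3  80.4   0.5]
```

apply_moves([
  [[3,0,0,0,0,0,-1],[7,0,0,0,0,0,-1],[7,0,0,0,0,0,-1],[7,0,0,0,0,0,-1],[7,0,0,0,0,0,-1],[7,0,0,0,0,0,-1],[7,0,0,0,0,0,-1],[7,0,0,0,0,0,-1],[7,0,0,0,0,0,-1],[7,0,0,0,0,0,-1],[7,0,0,0,0,0,-1],[7,0,0,0,0,0,-1],[7,0,0,0,0,0,-1],[7,0,0,0,0,0,-1],[7,0,0,0,0,0,-1],[2.1,0,0,0,0,0,-1]],
])

```text
t: 23.55
tool_pos: [414.8, -195.2, 286.2]
tool_rot: [[-0.002, 0.996, -0.095], [0.002, -0.094, -0.996], [-1.0, -0.003, -0.002]]
wrist_force: [-0.5, 0.4, -0.3]
grip_width: 0.3
```

apply_moves([
  [[0,0,0,0,-1.2,-16,-1],[0,0,0,0,-1.2,-30,-1],[0,0,0,0,-1.2,-30,-1],[0,0,0,0,-1.2,-30,-1],[0,0,0,0,-1.2,-30,-1],[0,0,0,0,-1.2,-30,-1],[0,0,0,0,-1.2,-30,-1],[0,0,0,0,-1.2,-30,-1],[0,0,0,0,-1.2,-20,-1],[0,0,0,0,-1.2,-10,-1],[0,0,5,0,0,0,-1],[0,0,5,0,0,0,-1],[0,0,5,0,0,0,-1],[0,0,5,0,0,0,-1],[0,0,5,0,0,0,-1],[0,0,0,29,-13.5,0,-1],[0,0,0,29,-13.5,0,-1],[0,0,0,29,-13.5,0,-1],[0,0,0,29,-13.5,0,-1],[0,0,0,0,0,0,-1]],
])

```text
t: 25.55
tool_pos: [423.2, 60.7, 154.4]
tool_rot: [[0.411, 0.907, -0.091], [-0.037, -0.083, -0.996], [-0.911, 0.413, -0.0]]
wrist_force: [-0.1, 1.0, 0.2]
grip_width: 0.7
```

```bash
python3 - <<'E'
from h import *
s=ctrl.get_state();print(s['t'],s['tool_pos'],np.round(s['tool_rot'],3).tolist(),s['grip_width'],s['qpos'].round(2))
w=ctrl.camera('wrist')[:,:,::-1];sc=cv2.imread('pics/s4.png')[210:300,180:280]
cv2.imwrite('pics/w5.png',np.hstack([w,np.vstack([cv2.resize(sc,(240,216)),np.zeros((204,240,3),np.uint8)])]))
E
```

```text
25.55 [423.23635947  60.72809824 154.41470737] [[0.411, 0.907, -0.091], [-0.037, -0.083, -0.996], [-0.911, 0.413, -0.0]] 0.7100238867245123 [-0.14 -0.56  2.43  0.03  0.84  1.51]
```

View pics/w5.png

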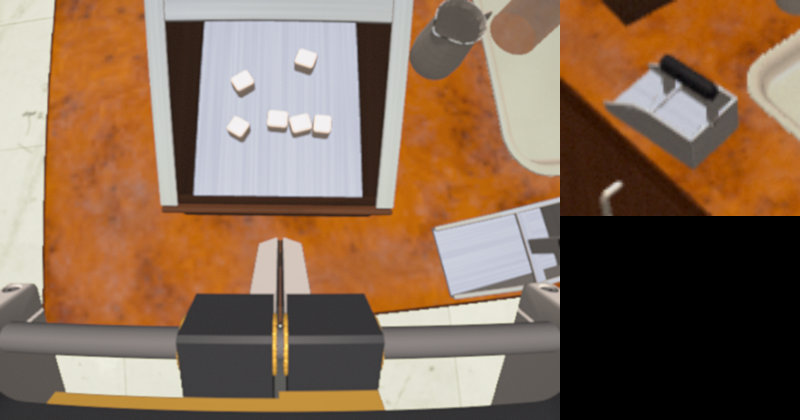

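All six lumps are on the bin floor: (243,82), (305,60), (238,127), (278,120), (300,124) and (321,125). The scoop stands upright and empty in the right inset. Next is the cover, with closed fingers square to the slant on the uphill side of the bar.

apply_moves([
  [[0,0,0.7,0,10,0,-1],[0,0,0,0,20,1,-1],[0,0,0,0,24,0,-1],[0,0,0,0,24,0,-1],[0,0,0,0,24,0,-1],[0,0,0,0,24,0,-1],[0,0,0,0,24,0,-1],[0,0,0,0,24,0,-1],[0,0,0,0,24,0,-1],[0,0,0,0,18,0,-1],[0,0,0,0,6,0,-1],[0,0,0,0,0,0,-1]],
])

```text
t: 26.8
tool_pos: [627.7, 40.7, 258.8]
tool_rot: [[0.435, 0.896, -0.092], [-0.04, -0.082, -0.996], [-0.9, 0.437, 0.0]]
wrist_force: [-0.4, -0.5, 0.4]
grip_width: 0.5
```

apply_moves([
  [[0,0,0,10,0,0,-1],[0,0,0,15,0,0,-1],[0,0,0,15,0,0,-1],[0,0,0,10,0,0,-1],[0,0,0,6,0,0,-1],[0,0,0,4,0,0,-1],[0,0,0,0,0,0,-1]],
])

```text
t: 27.5
tool_pos: [652.2, 38.5, 201.8]
tool_rot: [[0.431, 0.897, -0.092], [-0.04, -0.083, -0.996], [-0.901, 0.433, -0.0]]
wrist_force: [0.4, -0.3, 0.9]
grip_width: 0.5
```

```bash
cat >> h.py <<'E'
a=np.radians(-5.34);RB=np.array([[np.cos(a),-np.sin(a),0],[np.sin(a),np.cos(a),0],[0,0,1]])
def sl(P):
    b=RB.T@(P-[607.6,42.5,0]);dx,dz=b[0]+140,b[2]-75;c,n=np.cos(np.radians(25)),np.sin(np.radians(25))
    return np.round([dx*c+dz*n,b[1],-dx*n+dz*c],1)
E
python3 - <<'E'
from h import *
s=ctrl.get_state();print(s['t'],sl(s['tool_pos']),s['tool_rot'][:,0].round(3),s['wrist_force'].round(1))
E
```

```text
27.5 [2.21e+02 2.00e-01 3.69e+01] [ 0.431 -0.04  -0.901] [ 0.4 -0.3  0.9]
```

apply_moves([
  [[0,0,0,5,0,0,-1],[0,0,0,3,0,0,-1],[0,0,0,0,-8,0,-1],[0,0,0,0,-6,0,-1],[0,0,0,0,-4,0,-1],[0,0,0,0,-4,0,-1],[0,0,0,0,-4,0,-1],[0,0,0,0,0,0,-1]],
])

```text
t: 28.3
tool_pos: [632.0, 40.4, 184.0]
tool_rot: [[0.432, 0.897, -0.092], [-0.04, -0.082, -0.996], [-0.901, 0.434, -0.0]]
wrist_force: [0.0, 1.0, 0.5]
grip_width: 0.7
```

```bash
python3 - <<'E'
from h import *
s=ctrl.get_state();print(s['t'],sl(s['tool_pos']),s['tool_rot'][:,0].round(3),s['wrist_force'].round(1))
E
```

```text
28.3 [195.2   0.2  29.3] [ 0.432 -0.04  -0.901] [0.  1.  0.5]
```

apply_moves([
  [[0,0,0,0,-4,0,-1],[0,0,0,0,-5,0,-1],[0,0,0,0,-5,0,-1],[0,0,0,0,-5,0,-1]],
])

```text
t: 28.7
tool_pos: [615.2, 42.0, 176.0]
tool_rot: [[0.433, 0.897, -0.091], [-0.04, -0.082, -0.996], [-0.901, 0.435, 0.0]]
wrist_force: [0.6, 0.7, 3.2]
grip_width: 0.5
```

```bash
python3 - <<'E'
from h import *
s=ctrl.get_state();print(s['t'],sl(s['tool_pos']),s['wrist_force'].round(1))
t=ctrl.camera('top')[:,:,::-1];c=ctrl.camera('scene')[:,:,::-1];w=ctrl.camera('wrist')[:,:,::-1]
cv2.imwrite('pics/p6.png',np.hstack([w[:,60:460],cv2.resize(c[90:300,140:320],None,fx=2,fy=2)]))
E
```

```text
28.7 [176.5   0.2  29.1] [0.6 0.7 3.2]
```

View pics/p6.png

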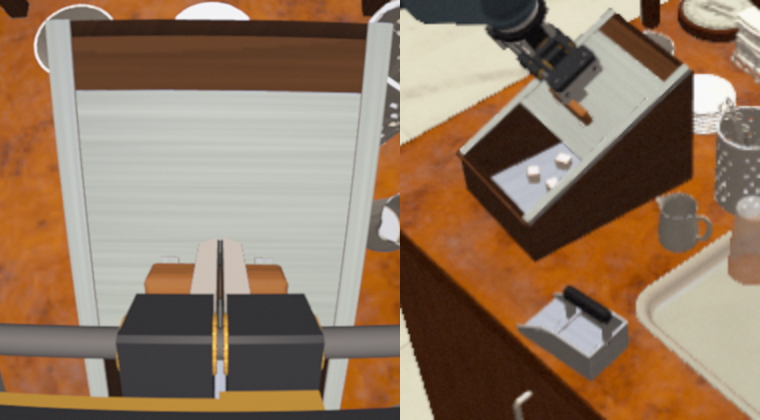

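The fingers are behind the bar and the cover is sliding down, with bare wood showing above it. I'll keep pushing.

apply_moves([
  [[0,0,0,0,-6,0,-1],[0,0,0,0,-6,0,-1],[0,0,0,0,-6,0,-1],[0,0,0,0,-6,0,-1],[0,0,0,0,-6,0,-1],[0,0,0,0,-6,0,-1],[0,0,0,0,-6,0,-1],[0,0,0,0,-6,0,-1],[0,0,0,0,-6,0,-1],[0,0,0,0,-6,0,-1],[0,0,0,0,-6,0,-1],[0,0,0,0,-6,0,-1],[0,0,0,0,-6,0,-1],[0,0,0,0,-6,0,-1]],
])

```text
t: 30.25
tool_pos: [539.5, 48.9, 139.0]
tool_rot: [[0.432, 0.897, -0.092], [-0.04, -0.082, -0.996], [-0.901, 0.434, -0.0]]
wrist_force: [0.7, 0.4, 1.7]
grip_width: 0.6
```

apply_moves([
  [[0,0,0,0,-3,0,-1],[0,0,0,0,-3,0,-1],[0,0,0,0,-2,0,-1],[0,0,0,0,-2,0,-1]],
])

```text
t: 30.65
tool_pos: [530.8, 49.7, 134.8]
tool_rot: [[0.432, 0.897, -0.092], [-0.04, -0.083, -0.996], [-0.901, 0.434, -0.0]]
wrist_force: [0.8, 1.1, 1.0]
grip_width: 0.6
```

```bash
python3 - <<'E'
from h import *
s=ctrl.get_state();print(s['t'],sl(s['tool_pos']),s['wrist_force'].round(1))
E
```

```text
30.65 [82.2  0.1 27.6] [0.8 1.1 1. ]
```

apply_moves([
  [[0,0,0,0,-2,0,-1],[0,0,0,0,-2,0,-1],[0,0,0,0,-2,0,-1],[0,0,0,0,-2,0,-1],[0,0,0,0,-2,0,-1]],
])

```text
t: 31.15
tool_pos: [521.9, 50.5, 130.6]
tool_rot: [[0.432, 0.897, -0.092], [-0.04, -0.082, -0.996], [-0.901, 0.434, 0.0]]
wrist_force: [1.7, 2.1, 0.5]
grip_width: 0.7
```

apply_moves([
  [[0,0,0,0,-2,0,-1],[0,0,0,0,-2,0,-1]],
])

```text
t: 31.35
tool_pos: [518.3, 50.8, 128.9]
tool_rot: [[0.432, 0.897, -0.092], [-0.04, -0.082, -0.996], [-0.901, 0.434, 0.0]]
wrist_force: [1.2, 1.0, 0.7]
grip_width: 0.5
```

apply_moves([
  [[0,0,0,0,-2,0,-1],[0,0,0,0,0,0,-1]],
])

```text
t: 31.55
tool_pos: [516.2, 50.9, 127.7]
tool_rot: [[0.431, 0.897, -0.091], [-0.04, -0.082, -0.996], [-0.901, 0.433, 0.0]]
wrist_force: [1.2, 0.6, 0.7]
grip_width: 0.4
```

apply_moves([
  [[0,0,0,0,-2,0,-1],[0,0,0,0,-2,0,-1]],
])

```text
t: 31.75
tool_pos: [513.3, 51.2, 126.4]
tool_rot: [[0.433, 0.897, -0.092], [-0.04, -0.083, -0.996], [-0.9, 0.435, 0.0]]
wrist_force: [6.9, 0.6, -1.0]
grip_width: 0.1
```

apply_moves([
  [[0,0,0,0,-2,0,-1],[0,0,0,0,0,0,-1]],
])

```text
t: 31.95
tool_pos: [513.0, 51.1, 126.8]
tool_rot: [[0.437, 0.895, -0.092], [-0.041, -0.083, -0.996], [-0.898, 0.439, 0.0]]
wrist_force: [9.2, -0.2, -1.9]
grip_width: 0.8
```

```bash
python3 - <<'E'
from h import *
s=ctrl.get_state();print(s['t'],sl(s['tool_pos']),s['wrist_force'].round(1))
c=ctrl.camera('scene')[:,:,::-1];w=ctrl.camera('wrist')[:,:,::-1];
cv2.imwrite('pics/p7.png',np.hstack([w[:,60:460],cv2.resize(c[120:260,160:290],None,fx=3,fy=3)]))
E
```

```text
31.95 [62.7 -0.2 27.9] [ 9.2 -0.2 -1.9]
```

View pics/p7.png

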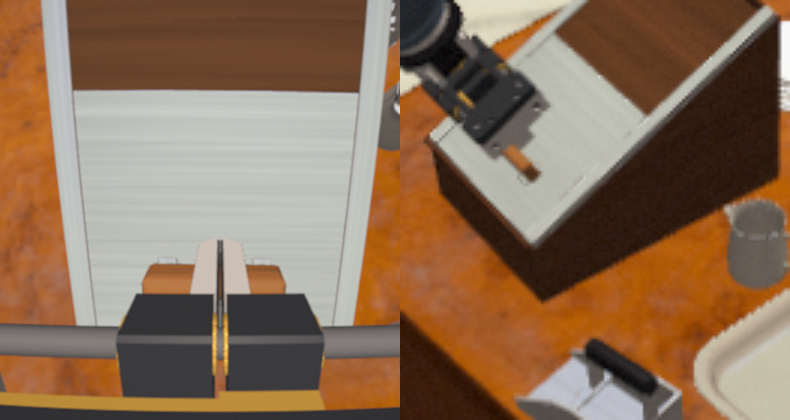

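The cover has reached its end stop: the TCP stalled at s≈63 against about 65 predicted, the force rose to 9 N, and the mouth is covered. I'll press 3 mm more to confirm, then withdraw.

apply_moves([
  [[0,0,0,0,-2,0,-1],[0,0,0,0,-1,0,-1],[0,0,0,0,0,0,-1]],
])

```text
t: 32.35
tool_pos: [512.6, 51.0, 127.4]
tool_rot: [[0.443, 0.892, -0.093], [-0.041, -0.083, -0.996], [-0.896, 0.445, 0.0]]
wrist_force: [16.6, 0.4, -4.4]
grip_width: 0.4
```

apply_moves([
  [[0,0,0,0,8,0,-1],[0,0,0,0,8,0,-1],[0,0,0,-15,4,0,-1],[0,0,0,-30,0,0,-1],[0,0,0,-40,0,0,-1],[0,0,0,-40,0,0,-1],[0,0,0,-30,0,0,-1],[0,0,0,0,0,0,-1],[0,0,0,0,0,0,-1],[0,0,0,0,0,0,-1]],
])

```text
t: 33.35
tool_pos: [458.8, 56.3, 269.8]
tool_rot: [[0.428, 0.899, -0.092], [-0.039, -0.083, -0.996], [-0.903, 0.43, -0.0]]
wrist_force: [0.5, 0.7, -0.6]
grip_width: 0.7
```

```bash
python3 - <<'E'
from h import *
s=ctrl.get_state();print(s['t'],s['tool_pos'].round(1),s['wrist_force'].round(1))
c=ctrl.camera('scene')[:,:,::-1];t=ctrl.camera('top')[:,:,::-1]
cv2.imwrite('pics/p8.png',np.hstack([cv2.resize(t[100:300,90:290],None,fx=2,fy=2),cv2.resize(c[100:300,140:340],None,fx=2,fy=2)]))
E
```

```text
33.35 [458.8  56.3 269.8] [ 0.5  0.7 -0.6]
```

View pics/p8.png

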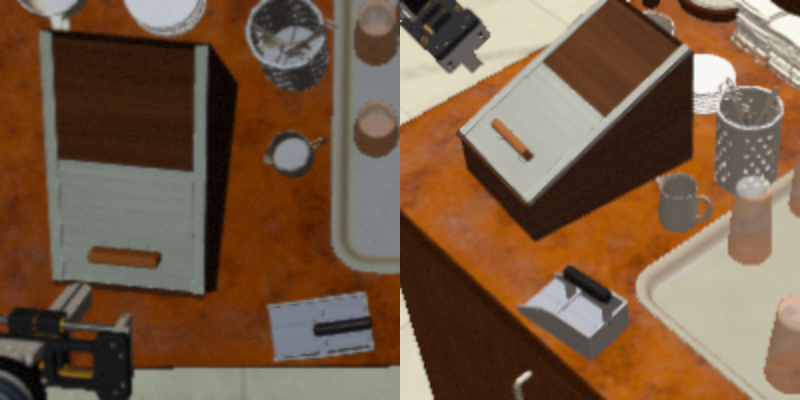

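The cover lies flush to the bin's front with its bar at (124,257). The scoop stands upright and empty at (320,327). The jug and pot are where they were, and the arm is clear, so I'm handing in.

```bash
python3 -c "
from rig import ctrl
print(ctrl.finish_job())"
```

```text
the job is handed in; nothing more can be done
None
```

I tipped all six sugar lumps into the bin, stood the empty scoop back where it came from, and slid the steel cover down to its stop. I handed the job in at about 33 s of the 64 s allowed; the system gave no verdict.

- **Lumps:** the wrist view before closing showed all six on the bin floor.
- **Cover:** it stopped moving within about 2 mm of where I expected it to shut. An extra 3 mm push only raised the wrist force to about 17 N. The last pictures show it flush with the bin's front.
- **Scoop and bystanders:** the last pictures show the scoop upright and empty, and the milk jug and spoon pot where they began. The arm was clear, with wrist force back near zero.

The cover's exact position can't be read directly, so "fully shut" rests on the stall and the pictures. The only disagreement was image fits differing by about 2 to 3 pixels between the two fixed cameras, and one poor point on the cover edge that was 11 mm out. No checks failed.

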